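# Unfold the crank handle and lift the specimen platform to the gauge

## Robot

A 7-joint arm with a two-finger parallel gripper is mounted at the origin on a cart in front of the work surface, level with it; the furniture and walls round the work are solid. World frame = base frame: x ahead of the robot, y to its left, z up, the work surface at z = 0. Lengths are in m, angles in degrees, forces in N, time in s.
With the tool pointing down it reaches from about 0.425 to 0.875 m from the base axis. Payload 4.7 kg.
Tool frame: the origin (TCP) lies on the centre line of the jaws, within the pads' length; the fingertips stand 11 mm ahead of it and the grasp point (between the pads) lies 8 mm behind it; z points along the fingers, y is the direction in which the jaws open and shut (so a half turn about z gives the same grasp; the last joint's range is limited). The gripper opens to 87 mm and grips with 3 to 60 N. Pads are 19 mm wide; open, the fingers measure 117 mm over their backs; the gripper's body (75 mm by 190 mm) begins 51 mm behind the grasp point.
Start: joints at [-71.098, 18.392, -4.016, 83.108, 1.295, 78.541, -3.26], TCP at [0.202, 0.618, 0.208] pointing down, gripper open.
Joint ranges: [-163.93, 163.93], [-17.29, 119.83], [-79.2, 71.16], [3.27, 140.29], [-89.18, 269.18], [5.43, 117.66], [-154.24, 154.24]. Speed limits (degrees/s): [147.25, 147.25, 180, 180, 180, 180, 180].

## Interface

Orientations are given as [roll, pitch, yaw] about the fixed x, y, z axes, in that order (R = Rz(yaw) Ry(pitch) Rx(roll)).
In Python, from cell import env gives the robot as it stands.
- The arm moves only by the tool servo_tool, never from a script. Its argument "moves" is text: rows parted by semicolons, each of 7 numbers parted by spaces: the shift along the tool's x, y, z as a fraction of full scale, then the turn, a rotation vector about the tool's x, y, z as a fraction of full scale, then the gripper's target within -1 to 1 (shut at 1, half-way at 0, fully open at -1). A call has 1 to 20 rows; each row shifts and turns the pose as measured when the row begins, along the tool's axes as they then stand; what a row does not reach is not made up. Full scale, the value 1, is 1000 mm for a shift and 0.5 rad for a turn. A row lasts 1/12 s, in which the tool goes at most 41.7 mm and 7.16 degrees, less where a joint would pass 70% of its speed; a pose out of reach is approached as far as the arm can. A call with a number of a shift or a turn outside -1 to 1 is refused whole. A call with a gripper value outside its range is refused whole. The fingers move at their own pace and stop on an object; "squeeze" is the grip in N (left out, the last holds). Time passes only in rows, so rows that do not move let the fingers close. It gives the time, the measured TCP pose, the force and the opening at its end, in the units of the state.
- env.get_obs(): the state, without advancing time (a new reading comes with each control period).
- env.read_camera(name): name is "scene" or "top"; returns a dict with "img" (384x512x3 uint8, red, green, blue), "range_z" (384x512 float32, m along the optical axis (not along the pixel's ray), 0 where there is no reading), "mtx" (3x3 intrinsics, pixels), "T" (4x4, takes a point from camera to world coordinates). Camera axes: x right, y up, looking along -z (the intrinsics and any distortion apply to the point x, -y, -z); pixel columns grow to the right and rows downward; lengths in m; the calibration is good to about 2 mm. A picture is of the moment at which its call begins.
- env.sign_off(): hands the job in, once; it reports no verdict.
The state is a dict: "time_s": time; "qpos": joint angles; "joint_velocities": joint speeds; "effort": joint torques, N m; "tool_pos": TCP position; "tool_rot": TCP orientation; "force": force on the tool from outside, world axes, zero at the start; "wrist_torque": the same for the moment, N m; "grip_width": finger opening in m.
Only numpy, scipy, OpenCV 4.12 (cv2) and the standard library are available. Lean on these libraries where they do the work, as an engineer would, in place of code of your own. Each camera call takes 0.05 s, during which the arm holds its last target.

## Task

The specimen tray stands on a small crank-driven lift. Fold the stowed crank handle fully upright first, before turning anything, then turn the crank clockwise (seen from above) until the platform's top is level with the top of the gauge's pointer blade beside it, and let go. Keep the tray on the platform, do not shift the pointer, and leave the cup, the block and the marker where they are.

Things in the scene. Friction and masses are not known exactly. Their poses are not given: they have to be found in the camera images.
- lift_stand: Grey steel lift, fixed to the table. Origin: on the crank's vertical axis, at table level. Its x axis points from the crank to the platform (platform centre 175 mm along +x), y along the stowed crank handle, z up. Base 320 x 130 mm (x -80 to 240); gear housing 90 x 90 mm, 56 mm high, under the crank. Gauge post: 10 mm rod, 180 mm high, at x = 175, y = -90 mm.
- crank (a joint): Crank angle, rad: 0 as stowed (arm along the stand's +y), grows as the crank turns clockwise seen from above, to a stop at 9.42. One full turn (6.28) lifts the platform 40 mm, in proportion. Friction 0.22 N m; it stays where it is left.
- handle (a joint): Fold angle of the handle, rad: 0 = stowed, lying level and pointing outward from the crank arm; 1.57 = upright, at its stop. Its hinge pin is level, square to the crank arm, 65 mm from the crank axis and 80 mm above the table. Stiff hinge (0.20 N m): it stays where it is left.
- handle_grip (a point): Middle of the black cylindrical grip, on its axis, 76 mm from the fold hinge; 62 mm long, 23 mm thick, spins freely on the handle, whose end is 107 mm from the hinge. Stowed: 141 mm from the crank axis, 80 mm above the table, 60 mm free below. Upright: 65 mm from the crank axis, 156 mm above the table. The point's y axis points along the handle to its free end.
- platform_top (a point): Centre of the platform's upper face. Square aluminium plate 100 x 100 mm, 8 mm thick, 110 mm above the table at the start; it moves straight up.
- pointer_top (a point): Middle of the upper face of the gauge's pointer blade, a level steel bar 60 mm long, 10 mm wide and 5 mm thick that lies along the platform's edge, about 4 mm clear of it, on the gauge post. It stands 24 to 40 mm higher than the platform's top at the start. It can slide on its post (friction 12 N).
- tray: Specimen tray with a fossil piece, loose on the platform, about 65 x 85 mm and 24 mm high, 0.1 kg. Origin: centre of its underside.
- cup: Pale plaster mixing cup, 70 mm wide, 77 mm high, loose on the table to the left. Origin: centre of its underside.
- block: Sanding block, 40 x 70 x 23 mm, loose on the table to the left. Origin: centre of its underside.
- marker: Grey and black marker pen, 135 mm long, 18 mm thick, loose on the table right of the lift, near the edge. Origin: centre of its underside.
- fork (a point): Middle of the stowing fork at the top of its lugs: two steel lugs 27 mm apart on the stand, 92 mm high, either side of the stowed handle's neck, 96 mm from the crank axis along the stand's +y. It blocks turning until the handle has been swung up about 0.8 rad.
Mind the look-alikes: they are no part of the job. Leave any red look-alike of the tray alone.

How it is judged (in metres and radians):
On the way:
1. the handle is upright (within 0.25 rad) with the crank still within 0.3 rad of its stowed place (value of joint handle above 1.32 rad and value of joint crank below 0.3 rad), for 0.2 s.
At the end, for the whole second after the job is handed in: The platform's top is level with the top of the pointer blade within 4 mm, the crank is at rest, and the tray stands flat on the platform, its centre within 30 mm of the platform's (z of platform_top in the frame of pointer_top between -0.004 and 0.004 m and velocity of joint crank between -0.05 and 0.05 rad/s and horizontal distance between tray and platform_top below 0.03 m and z of tray in the frame of platform_top below 0.006 m and angle between tray's own z axis and vertical below 0.1 rad); the robot touches nothing.
It fails at once if the gauge pointer is shifted by more than 3 mm (distance of pointer_top from where it was at the start of the episode above 0.003 m).
It fails at once if the cup, the block or the marker is moved by more than 20 mm (distance of any of cup, block, marker from where it was at the start of the episode above 0.02 m).
It also fails if it takes over 53 s, if anything falls off the work surface, if the arm or the gripper's body presses on something with over 40 N, if the wrist force passes 120 N, or if a joint passes its speed limit or range.

## Working session

There is one attempt and no reset: what is moved stays moved. The work goes in short steps, Python scripts to look and compute and a tool call to move; the robot and the scene stay as the last step left them, time stands still between calls to the robot, and variables do not carry over. Pictures are saved under pics/ and viewed, and the job is handed in when it is done.

Besides the shell and the picture viewer there is one more tool, called after ">>>" as name(argument=value, ...) on one line, values as JSON. servo_tool: Moves the arm, as the interface text tells. Its arguments: {"type":"object","properties":{"moves":{"type":"string"},"squeeze":{"type":"number"}},"required":["moves"]}

```bash
ls; mkdir -p pics; python3 - <<'E'
from cell import env
import cv2,numpy as np
o=env.get_obs();print({k:np.round(v,3) for k,v in o.items()})
for n in("scene","top"):
    c=env.read_camera(n);np.savez(f"pics/{n}0.npz",**c);cv2.imwrite(f"pics/{n}0.png",cv2.resize(c["img"][:,:,::-1],(800,600)));print(n,c["mtx"],c["T"].round(3))
E
```

```text
pics
{'time_s': np.float64(0.0), 'qpos': array([-71.097,  18.44 ,  -4.016,  83.176,   1.298,  78.541,  -3.261]), 'joint_velocities': array([-0.081,  0.008,  0.024, -0.006,  0.233, -0.001, -0.056]), 'effort': array([-0.0000e+00, -4.9130e+01, -4.0400e-01, -3.1254e+01, -6.4000e-02,
        4.3000e-02,  0.0000e+00]), 'tool_pos': array([0.202, 0.617, 0.207]), 'tool_rot': array([-1.79888e+02,  9.00000e-03,  1.61906e+02]), 'force': array([-0.038,  0.174, -0.864]), 'wrist_torque': array([ 0.032,  0.028, -0.015]), 'grip_width': np.float64(0.087)}
scene [[410.99900956   0.         252.28683014]
 [  0.         410.99900956 190.92631245]
 [  0.           0.           1.        ]] [[ 0.87   0.38  -0.314  0.186]
 [-0.492  0.646 -0.584 -0.672]
 [-0.019  0.663  0.749  1.026]
 [ 0.     0.     0.     1.   ]]
top [[351.91347193   0.         255.16966556]
 [  0.         351.91347193 192.81083501]
 [  0.           0.           1.        ]] [[ 0.009  0.987 -0.163  0.428]
 [-0.999  0.016  0.04   0.073]
 [ 0.042  0.163  0.986  1.075]
 [ 0.     0.     0.     1.   ]]
```

View pics/scene0.png

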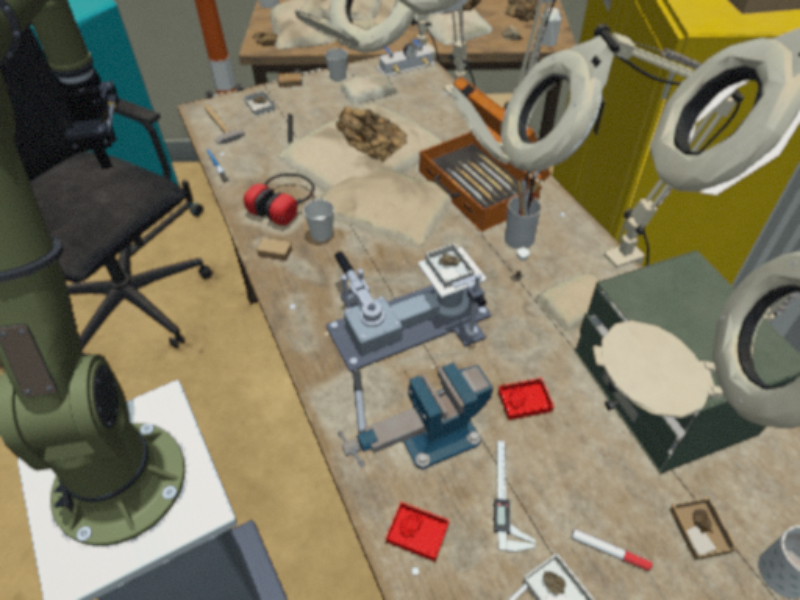

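View pics/top0.png

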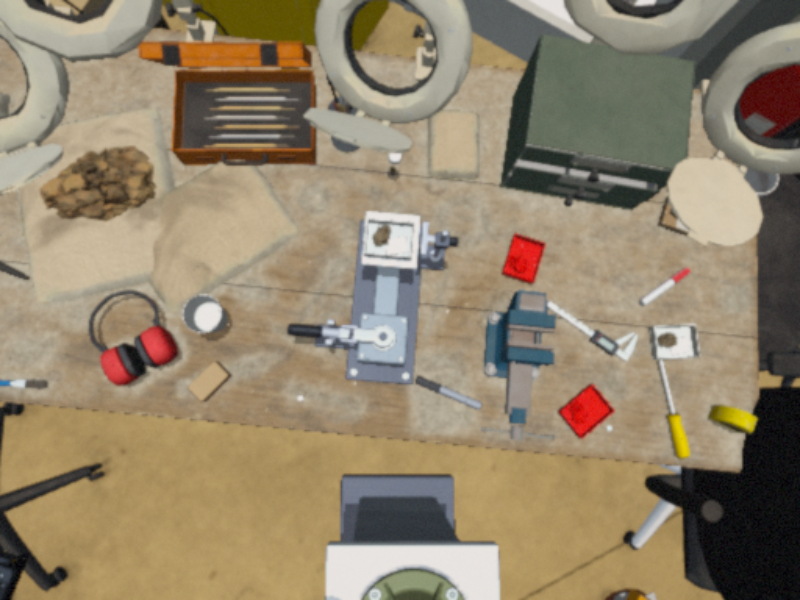

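```bash
cat > h.py <<'E'
import numpy as np,cv2
def pts(c):
    z=c["range_z"];h,w=z.shape;m=c["mtx"];u,v=np.meshgrid(np.arange(w),np.arange(h))
    x=(u-m[0,2])/m[0,0]*z;y=(v-m[1,2])/m[1,1]*z
    P=np.stack([x,-y,-z,np.ones_like(z)],-1)@c["T"].T
    return P[...,:3]
def proj(c,p):
    q=np.linalg.inv(c["T"])@np.r_[p,1];m=c["mtx"]
    return m[0,0]*q[0]/-q[2]+m[0,2], m[1,1]*-q[1]/-q[2]+m[1,2]
def plane(c,u,v,z):
    m=c["mtx"];d=c["T"][:3,:3]@np.array([(u-m[0,2])/m[0,0],-(v-m[1,2])/m[1,1],-1]);o=c["T"][:3,3]
    return o+d*(z-o[2])/d[2]
E
python3 - <<'E'
from h import *
for n,(a,b,e,f) in (("top",(175,125,305,250)),("scene",(200,145,325,240))):
    c=np.load(f"pics/{n}0.npz");im=c["img"][b:f,a:e,::-1]
    im=cv2.resize(im,None,fx=6,fy=6,interpolation=cv2.INTER_CUBIC);print(im.shape)
    cv2.imwrite(f"pics/{n}0c.png",im[:600*2,:800] if 0 else im)
    P=pts(c);
    zz=P[b:f,a:e,2];cv2.imwrite(f"pics/{n}0z.png",cv2.applyColorMap(cv2.resize(np.clip(zz*255/0.2,0,255).astype(np.uint8),None,fx=6,fy=6,interpolation=0),cv2.COLORMAP_JET))
E
```

```text
(750, 780, 3)
(570, 750, 3)
```

View pics/top0c.png

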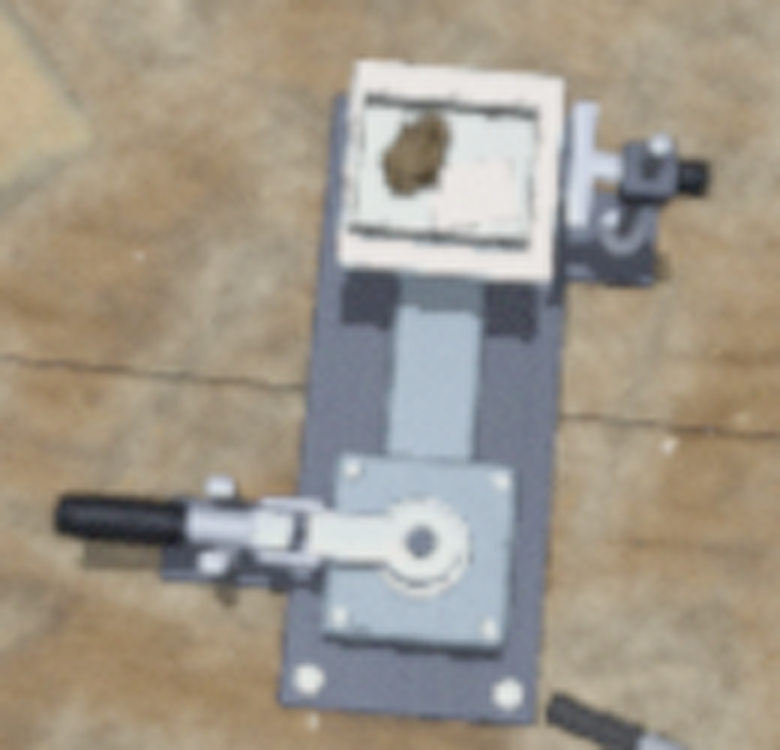

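View pics/scene0c.png

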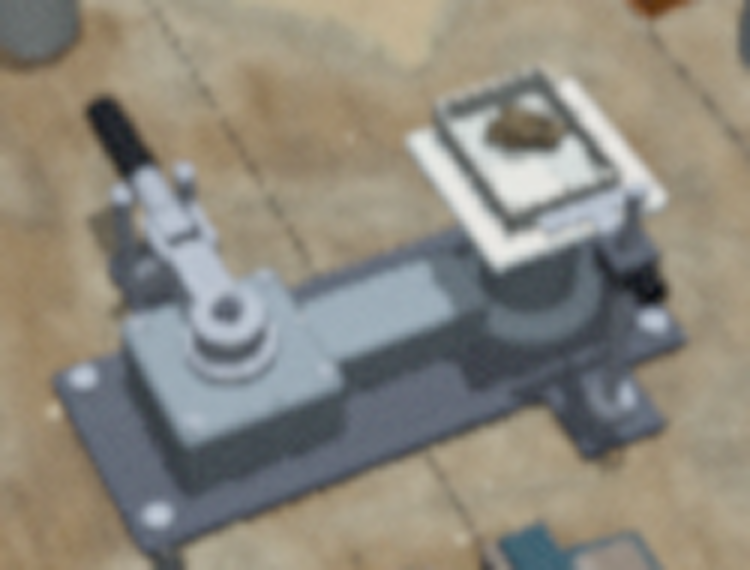

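View pics/top0z.png

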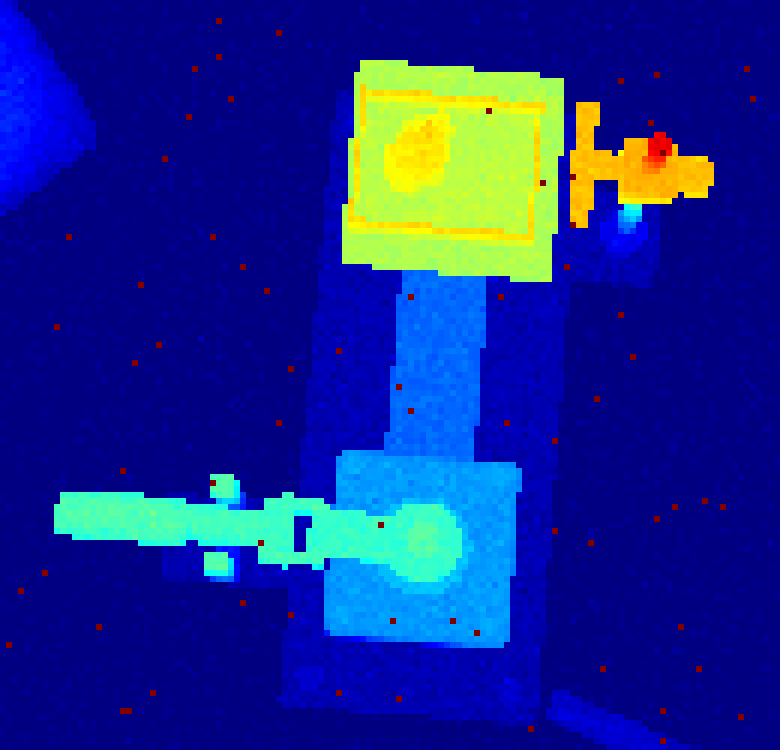

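View pics/scene0z.png

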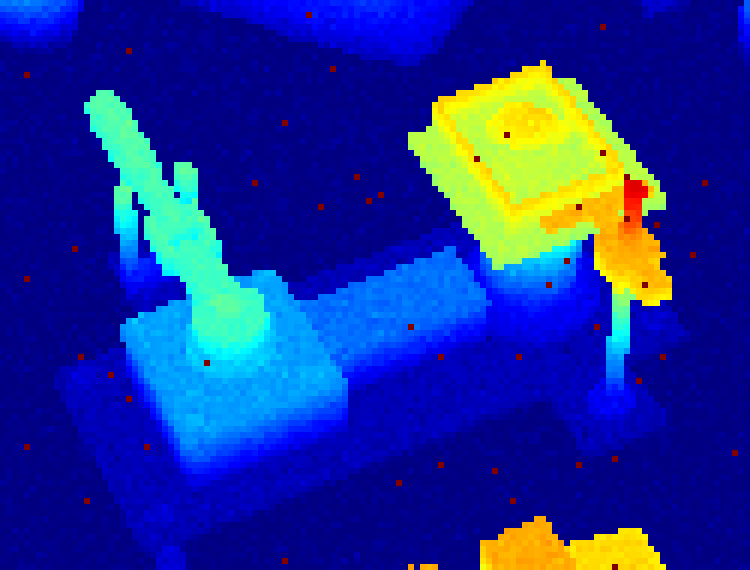

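```bash
python3 - <<'E'
from h import *
c=np.load("pics/top0.npz");P=pts(c)
def reg(a,b,x0,x1,y0,y1):
    s=P[int(b+y0/6):int(b+y1/6),int(a+x0/6):int(a+x1/6)].reshape(-1,3);return s
def med(s): print(np.median(s,0).round(4),s[:,2].std().round(4),len(s))
a,b=175,125
print("hub",plane(c,a+422/6,b+540/6,.088).round(4))
m=reg(a,b,385,460,500,580);k=m[m[:,2]>.07];med(k)
print("housing");med(reg(a,b,440,500,590,630))
print("plat front");med(reg(a,b,350,540,248,264));print("plat right");med(reg(a,b,545,552,110,260))
print("blade");med(reg(a,b,578,590,110,220))
print("table");med(reg(a,b,30,250,640,720))
G=P[b:b+125,a:a+130].reshape(-1,3)
pl=G[(abs(G[:,2]-.11)<.006)&(G[:,0]>.5)]
r=cv2.minAreaRect((pl[:,:2]*1000).astype(np.float32));print("plat",r)
z=np.median(pl[:,2]);print(z)
h=reg(a,b,60,180,490,545);h=h[h[:,2]>.06];med(h);print(h[:,2].max())
# axis fit handle+arm
r2=reg(a,b,58,400,490,570);r2=r2[(r2[:,2]>.075)]
print(cv2.fitLine(h[:,:2].astype(np.float32),cv2.DIST_HUBER,0,.001,.001).ravel())
ho=G[(abs(G[:,2]-.056)<.005)&(G[:,0]<.5)]
print("housing rect",cv2.minAreaRect((ho[:,:2]*1000).astype(np.float32)))
i=np.array([57.5,515])/6+[a,b];print("tip",plane(c,*i,.08))
for nm,p in(("cup",(205,315)),("block",(209,381)),("marker0",(418,380)),("marker1",(478,405))):
    print(nm,plane(c,p[0]*.64,p[1]*.64,.02).round(3))
c2=np.load("pics/scene0.npz");P2=pts(c2);Q=P2[145:240,200:325].reshape(-1,3)
for nm,lo,hi in(("pl",.1,.119),("bl",.134,.15)):
    s=Q[(Q[:,0]>.5)&(Q[:,2]>lo)&(Q[:,2]<hi)];print(nm,np.median(s,0).round(4),len(s))
E
```

```text
hub [0.5277 0.0594 0.088 ]
[0.5282 0.0605 0.0861] 0.0031 132
housing
[0.4993 0.0379 0.0563] 0.121 70
plat front
[0.6611 0.0526 0.1099] 0.0018 96
plat right
[0.6959 0.0048 0.1094] 0.1352 50
blade
[ 0.6997 -0.0098  0.138 ] 0.0019 36
table
[ 4.668e-01  2.006e-01 -3.000e-04] 0.0828 504
plat ((702.9818725585938, 48.17791748046875), (99.70218658447266, 100.53547668457031), 86.02647399902344)
0.11094557545416861
[0.5373 0.203  0.0895] 0.003 152
0.09812689425094201
[0.043621   0.9990482  0.53813875 0.20226556]
housing rect ((490.6216735839844, 62.17964172363281), (17.34719467163086, 86.90637969970703), 0.599223792552948)
tip [0.5380999  0.23079308 0.08      ]
cup [0.57 0.4  0.02]
block [0.446 0.384 0.02 ]
marker0 [ 0.451 -0.009  0.02 ]
marker1 [ 0.405 -0.123  0.02 ]
pl [0.691  0.0476 0.1119] 490
bl [ 0.6853 -0.0514  0.1398] 273
```

>>> servo_tool(moves="0 0 0 0 0 0.24 -1;0 0 0 0 0 0.24 -1;0 0 0 0 0 0.24 -1;0 0 0 0 0 0.24 -1;0 0 0 0 0 0.24 -1;0 0 0 0 0 0.24 -1;0 0 0 0 0 0.24 -1;0 0 0 0 0 0.24 -1;0 0 0 0 0 0.24 -1;0 0 0 0 0 0.24 -1;0 0 0 0 0 0.24 -1", squeeze=12)

```text
time_s: 1.02
tool_pos: [0.2005, 0.6133, 0.1995]
tool_rot: [-179.8, 0.9, 83.3]
force: [-0.1, -0.8, -0.6]
grip_width: 0.0873
```

>>> servo_tool(moves="0 0 0 0 0 -0.1 -1;-0.028 0.026 -0.001 0 -0.03 0 -1;-0.028 0.026 -0.001 0 0 0 -1;-0.028 0.026 -0.001 0 0 0 -1;-0.028 0.026 -0.001 0 0 0 -1;-0.028 0.026 -0.001 0 0 0 -1;-0.028 0.026 -0.001 0 0 0 -1;-0.028 0.026 -0.001 0 0 0 -1;-0.028 0.026 -0.001 0 0 0 -1;-0.028 0.026 -0.001 0 0 0 -1;-0.028 0.026 -0.001 0 0 0 -1;-0.028 0.026 -0.001 0 0 0 -1;-0.028 0.026 -0.001 0 0 0 -1;0 0 0 0 0 0 -1")

```text
time_s: 2.18
tool_pos: [0.4949, 0.2402, 0.2121]
tool_rot: [-179.4, 2.4, 86.6]
force: [1.1, -1.2, 0.7]
grip_width: 0.0871
```

```bash
cat > st.py <<'E'
from cell import env
import numpy as np
from scipy.spatial.transform import Rotation as R
import sys
def st(t=None):
    o=env.get_obs();p=o["tool_pos"];rm=R.from_euler("xyz",o["tool_rot"],degrees=True)
    print(o["time_s"].round(2),p.round(4),o["tool_rot"].round(1),"F",o["force"].round(1),"g",o["grip_width"].round(4),"q",o["qpos"].round(0))
    y=np.deg2rad(-3.9);S=np.array([[np.cos(y),-np.sin(y)],[np.sin(y),np.cos(y)]])
    s=S.T@(p[:2]-[.528,.060]);print("stand xy",(s*1000).round(1),"r",np.hypot(*s).round(4),"crank ang",np.arctan2(*s).round(3))
    T=R.from_euler("xyz",[180,0,86.1],degrees=True)
    print("rotcorr(units)",((rm.inv()*T).as_rotvec()/.5).round(3))
    if t is not None: print("shift to target mm",(rm.inv().apply(np.array(t)-p)*1000).round(1))
if __name__=="__main__": st(eval(sys.argv[1]) if len(sys.argv)>1 else None)
E
python3 st.py "[.5376,.2007,.072]"
```

```text
Traceback (most recent call last):
  File "st.py", line 13, in <module>
    if __name__=="__main__": st(eval(sys.argv[1]) if len(sys.argv)>1 else None)
                             ~~^^^^^^^^^^^^^^^^^^^^^^^^^^^^^^^^^^^^^^^^^^^^^^^^
  File "st.py", line 7, in st
    print(o["time_s"].round(2),p.round(4),o["tool_rot"].round(1),"F",o["force"].round(1),"g",o["grip_width"].round(4),"q",o["qpos"].round(0))
          ^^^^^^^^^^^^^^^^^
AttributeError: 'float' object has no attribute 'round'
```

```bash
sed -i 's/o\["time_s"\].round(2)/round(float(o["time_s"]),2)/;s/o\["grip_width"\].round(4)/round(float(o["grip_width"]),4)/' st.py
python3 st.py "[.5376,.2007,.072]"
```

```text
2.18 [0.4949 0.2402 0.2121] [-179.4    2.4   86.6] F [ 1.1 -1.2  0.7] g 0.0871 q [-51.   8.  24.  97.  -1.  78. -31.]
stand xy [-45.3 177.5] r 0.1832 crank ang -0.25
rotcorr(units) [-0.022  0.082  0.016]
shift to target mm [-31.1  46.6 141. ]
```

>>> servo_tool(moves="-0.018 0.024 0.01 -0.022 0.08 0.016 -1;-0.018 0.024 0.01 0 0 0 -1;0 0 0.02 0 0 0 -1;0 0 0.02 0 0 0 -1;0 0 0 0 0 0 -1")

```text
time_s: 2.6
tool_pos: [0.5442, 0.1952, 0.1507]
tool_rot: [179.9, -0.1, 85.6]
force: [-1.7, -0.1, -0.9]
grip_width: 0.0867
```

```bash
python3 st.py "[.5376,.2007,.072]"
```

```text
2.6 [0.5442 0.1952 0.1507] [ 1.799e+02 -1.000e-01  8.560e+01] F [-1.7 -0.1 -0.9] g 0.0867 q [-46.  12.  27.  99.  -6.  70. -22.]
stand xy [  7. 136.] r 0.1362 crank ang 0.051
rotcorr(units) [ 0.005 -0.002 -0.017]
shift to target mm [ 4.9 -7.2 78.7]
```

>>> servo_tool(moves="0.005 -0.006 0.02 0 0 -0.017 -1;0 0 0.02 0 0 0 -1;0 0 0.02 0 0 0 -1;0 0 0.015 0 0 0 -1;0 0 0 0 0 0 -1")

```text
time_s: 3.02
tool_pos: [0.5381, 0.2032, 0.0755]
tool_rot: [179.9, -0.1, 86.2]
force: [-1.4, -0.3, -0.1]
grip_width: 0.0867
```

```bash
python3 st.py "[.5376,.2007,.072]"; python3 - <<'E'
from h import *
from cell import env
for n,(a,b,e,f) in (("top",(175,125,305,250)),("scene",(190,135,325,240))):
    c=env.read_camera(n);cv2.imwrite(f"pics/{n}1.png",cv2.resize(c["img"][b:f,a:e,::-1],None,fx=5,fy=5,interpolation=cv2.INTER_CUBIC))
E
```

```text
3.02 [0.5381 0.2032 0.0755] [ 1.799e+02 -1.000e-01  8.620e+01] F [-1.4 -0.3 -0.1] g 0.0867 q [-45.  16.  26. 104.  -8.  62. -21.]
stand xy [  0.4 143.6] r 0.1436 crank ang 0.002
rotcorr(units) [ 0.005 -0.005  0.004]
shift to target mm [-2.6 -0.4  3.4]
```

View pics/scene1.png

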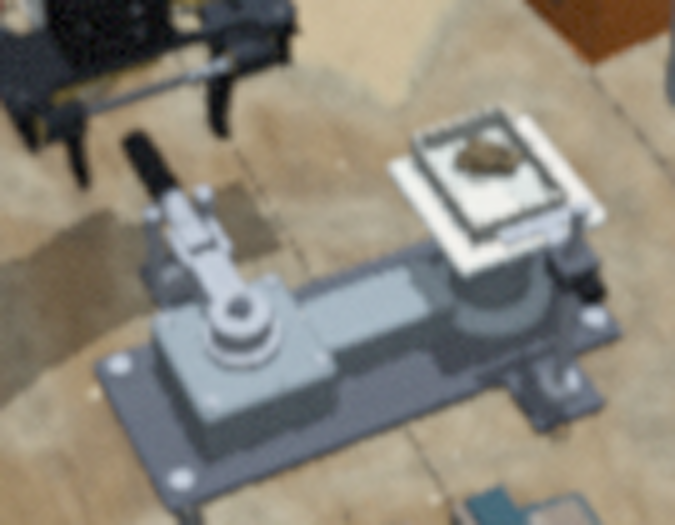

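View pics/top1.png

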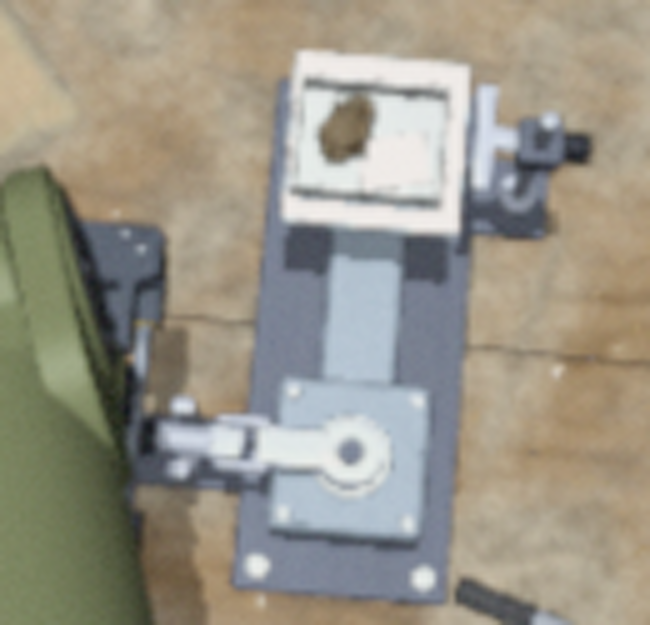

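>>> servo_tool(moves="-0.002 0 0.004 0 0 0 0.5;0 0 0 0 0 0 1;0 0 0 0 0 0 1;0 0 0 0 0 0 1;0 0 0 0 0 0 1;0 0 0 0 0 0 1;0 0 0 0 0 0 1;0 0 0 0 0 0 1", squeeze=12)

```text
time_s: 3.78
tool_pos: [0.5439, 0.2041, 0.081]
tool_rot: [179.1, -0.6, 86.2]
force: [0.5, -0.1, 1.1]
grip_width: 0.042
```

```bash
python3 st.py "[.5376,.2007,.072]"
```

```text
3.78 [0.5439 0.2041 0.081 ] [179.1  -0.6  86.2] F [ 0.5 -0.1  1.1] g 0.042 q [-45.  16.  26. 104.  -8.  61. -21.]
stand xy [  6.  144.8] r 0.1449 crank ang 0.042
rotcorr(units) [ 0.03  -0.022  0.005]
shift to target mm [-3.9 -6.2  8.8]
```

>>> servo_tool(moves="-0.002 -0.003 0.005 0.03 -0.022 0 1;-0.001 -0.003 0.004 0 0 0 1;0 0 0 0 0 0 1;0 0 0 0 0 0 1;0 0 0 0 0 0 1;0 0 0 0 0 0 1")

```text
time_s: 4.28
tool_pos: [0.5378, 0.2012, 0.0711]
tool_rot: [-180.0, 0.1, 86.2]
force: [0.2, -0.1, 0.8]
grip_width: 0.0189
```

```bash
python3 st.py "[.5376,.2007,.072]"
```

```text
4.28 [0.5378 0.2012 0.0711] [-1.80e+02  1.00e-01  8.62e+01] F [ 0.2 -0.1  0.8] g 0.0189 q [-45.  16.  26. 104.  -8.  61. -21.]
stand xy [  0.2 141.6] r 0.1416 crank ang 0.001
rotcorr(units) [-0.001  0.002  0.004]
shift to target mm [-0.5 -0.2 -0.9]
```

>>> servo_tool(moves="0 0 0 0 0 0 1;0 0 0 0 0 0 1")

```text
time_s: 4.45
tool_pos: [0.5378, 0.2012, 0.0711]
tool_rot: [-180.0, 0.1, 86.2]
force: [0.3, 1.3, -0.4]
grip_width: 0.0185
```

```bash
python3 st.py "[.5376,.2007,.072]"; python3 - <<'E'
from h import *
from cell import env
for n,(a,b,e,f) in (("scene",(190,135,325,240)),):
    c=env.read_camera(n);cv2.imwrite(f"pics/{n}2.png",cv2.resize(c["img"][b:f,a:e,::-1],None,fx=5,fy=5,interpolation=cv2.INTER_CUBIC))
E
```

```text
4.45 [0.5378 0.2012 0.0711] [-1.80e+02  1.00e-01  8.62e+01] F [ 0.3  1.3 -0.4] g 0.0185 q [-45.  16.  26. 104.  -8.  61. -21.]
stand xy [  0.2 141.5] r 0.1415 crank ang 0.001
rotcorr(units) [-0.001  0.002  0.004]
shift to target mm [-0.5 -0.2 -0.9]
```

View pics/scene2.png

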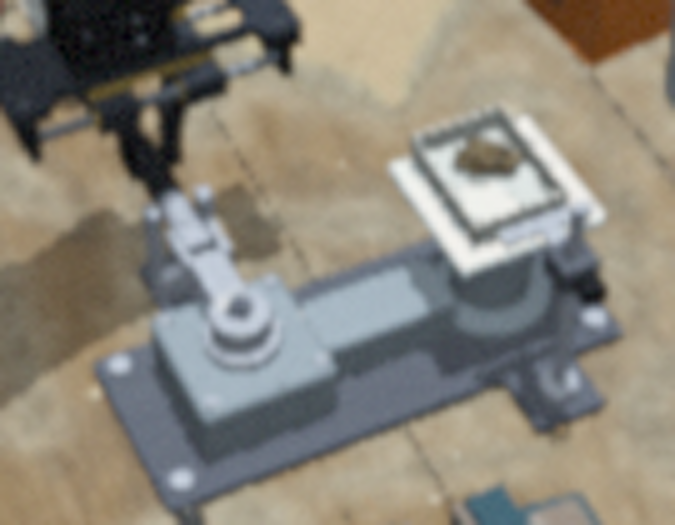

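>>> servo_tool(moves="-0.001 0 -0.011 0 0 0 1;-0.0025 0 -0.011 0 0 0 1;-0.004 0 -0.0105 0 0 0 1;-0.0055 0 -0.010 0 0 0 1")

```text
time_s: 4.83
tool_pos: [0.535, 0.1881, 0.1152]
tool_rot: [-179.7, 0.2, 86.3]
force: [-0.5, 0.4, 0.4]
grip_width: 0.0009
```

```bash
python3 st.py "[.5376,.2007,.072]"
```

```text
4.83 [0.535  0.1881 0.1152] [-179.7    0.2   86.3] F [-0.5  0.4  0.4] g 0.0009 q [-45.  13.  26. 102.  -6.  66. -21.]
stand xy [ -1.8 128.3] r 0.1283 crank ang -0.014
rotcorr(units) [-0.009  0.007  0.008]
shift to target mm [12.8  2.  43.2]
```

```bash
python3 - <<'E'
from h import *
from cell import env
for n,(a,b,e,f) in (("scene",(190,135,325,240)),("top",(175,125,305,250))):
    c=env.read_camera(n);np.savez(f"pics/{n}3.npz",**c);cv2.imwrite(f"pics/{n}3.png",cv2.resize(c["img"][b:f,a:e,::-1],None,fx=5,fy=5,interpolation=cv2.INTER_CUBIC))
    P=pts(c)
    if n=="scene":
        zz=P[135:240,190:325,2];cv2.imwrite(f"pics/{n}3z.png",cv2.applyColorMap(cv2.resize(np.clip(zz*255/0.2,0,255).astype(np.uint8),None,fx=5,fy=5,interpolation=0),cv2.COLORMAP_JET))
E
```

```text
(no output)
```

View pics/scene3.png

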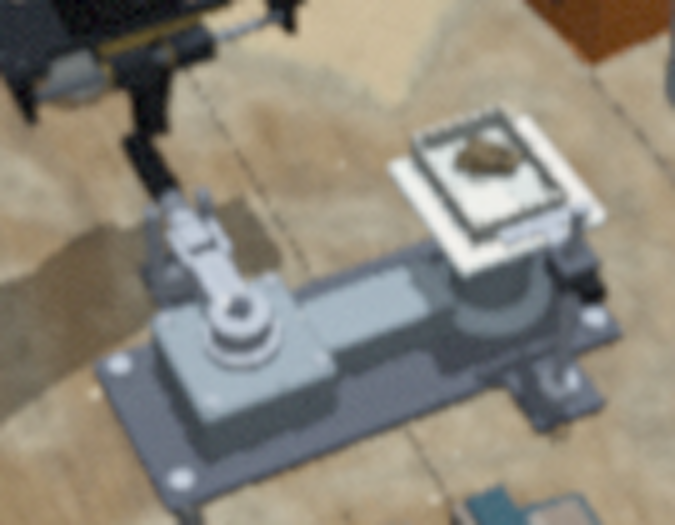

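View pics/top3.png

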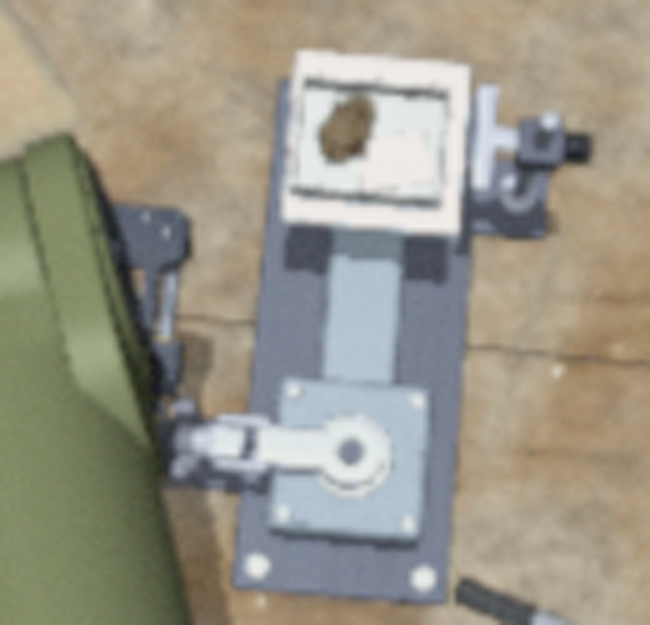

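View pics/scene3z.png

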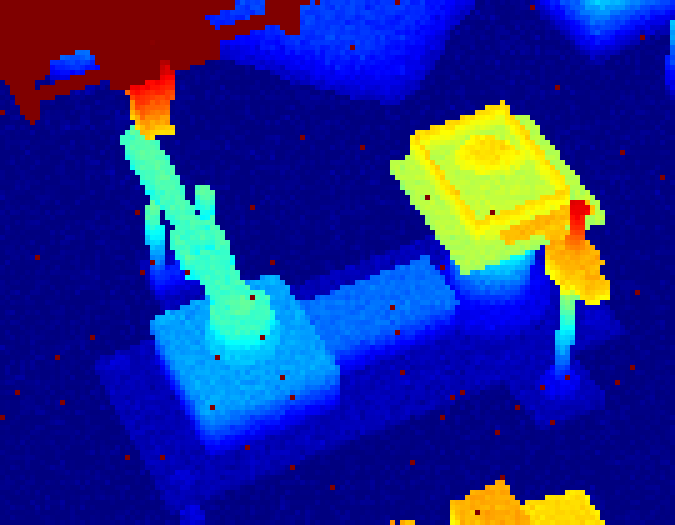

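```bash
python3 st.py;python3 - <<'E'
from h import *
c=np.load("pics/scene3.npz");P=pts(c)
for v in range(135+14,135+42,2): print(v,[f"{P[v,u,0]:.3f},{P[v,u,1]:.3f},{P[v,u,2]:.3f}" for u in (216,218,220,222)])
E
```

```text
4.93 [0.5368 0.1872 0.1167] [-1.799e+02  1.000e-01  8.620e+01] F [-0.8  0.1  0.4] g 0.0006 q [-45.  13.  26. 102.  -6.  66. -21.]
stand xy [1.000e-01 1.275e+02] r 0.1275 crank ang 0.001
rotcorr(units) [-0.002  0.003  0.003]
149 ['0.515,0.156,0.214', '0.520,0.152,0.216', '0.526,0.153,0.212', '0.543,0.177,0.185']
151 ['0.514,0.155,0.208', '0.520,0.153,0.207', '0.538,0.183,0.174', '0.543,0.180,0.174']
153 ['0.525,0.184,0.171', '0.530,0.182,0.170', '0.537,0.182,0.167', '0.542,0.178,0.168']
155 ['0.530,0.200,0.147', '0.528,0.178,0.166', '0.537,0.184,0.157', '0.542,0.181,0.157']
157 ['0.529,0.199,0.140', '0.528,0.179,0.158', '0.535,0.181,0.152', '0.540,0.178,0.152']
159 ['0.577,0.324,0.004', '0.528,0.182,0.146', '0.536,0.184,0.141', '0.541,0.180,0.141']
161 ['0.538,0.226,0.095', '0.527,0.180,0.140', '0.534,0.182,0.134', '0.541,0.182,0.132']
163 ['0.536,0.223,0.090', '0.541,0.218,0.092', '0.547,0.216,0.090', '0.588,0.297,0.001']
165 ['0.533,0.216,0.089', '0.536,0.207,0.095', '0.542,0.205,0.093', '0.548,0.203,0.092']
167 ['0.530,0.212,0.084', '0.534,0.205,0.088', '0.538,0.198,0.093', '0.544,0.194,0.092']
169 ['0.555,0.278,0.004', '0.531,0.198,0.087', '0.536,0.193,0.089', '0.539,0.186,0.093']
171 ['0.552,0.274,-0.001', '0.529,0.196,0.080', '0.532,0.186,0.088', '0.537,0.181,0.090']
173 ['0.547,0.262,0.002', '0.555,0.263,-0.002', '0.531,0.186,0.079', '0.535,0.178,0.084']
175 ['0.543,0.255,0.001', '0.549,0.251,0.002', '0.521,0.163,0.095', '0.529,0.165,0.090']
```

>>> servo_tool(moves="0.005 0 -0.010 0 0 0 -1;0.005 0 -0.010 0 0 0 -1;0 0 -0.010 0 0 0 -1;0 0 0 0 0 0 -1;0 0 0 0 0 0 -1;0 0 0 0 0 0 -1;0 0 0 0 0 0 -1;0 0 0 0 0 0 -1;0 0 0 0 0 0 -1")

```text
time_s: 5.68
tool_pos: [0.5367, 0.1988, 0.1498]
tool_rot: [-179.9, 0.1, 86.2]
force: [-0.1, 0.6, -0.3]
grip_width: 0.0526
```

```bash
python3 st.py;python3 - <<'E'
from h import *
from cell import env
a,b,e,f=180,110,305,230
c=env.read_camera("scene");P=pts(c)
cv2.imwrite("pics/s4.png",cv2.resize(c["img"][b:f,a:e,::-1],None,fx=6,fy=6,interpolation=cv2.INTER_CUBIC)[:600])
M=(P[...,2]>.105)&(P[...,1]>.13)&(P[...,0]>.4)&(P[...,0]<.66)&(P[...,2]<.3)
s=P[M];o=np.argsort(s[:,2])[:30];print(s[o].round(3))
E
```

```text
5.68 [0.5367 0.1988 0.1498] [-1.799e+02  1.000e-01  8.620e+01] F [-0.1  0.6 -0.3] g 0.0526 q [-46.  12.  26. 100.  -5.  70. -22.]
stand xy [ -0.7 139. ] r 0.139 crank ang -0.005
rotcorr(units) [-0.004  0.002  0.005]
[[0.404 1.595 0.106]
 [0.413 1.587 0.107]
 [0.415 1.592 0.109]
 [0.41  1.595 0.109]
 [0.408 1.581 0.11 ]
 [0.417 1.597 0.112]
 [0.412 1.592 0.115]
 [0.407 1.593 0.116]
 [0.404 1.581 0.116]
 [0.402 1.59  0.118]
 [0.4   1.602 0.119]
 [0.414 1.594 0.119]
 [0.409 1.594 0.12 ]
 [0.418 1.587 0.121]
 [0.403 1.585 0.125]
 [0.41  1.592 0.126]
 [0.413 1.603 0.126]
 [0.415 1.588 0.126]
 [0.405 1.589 0.128]
 [0.401 1.587 0.13 ]
 [0.403 1.598 0.13 ]
 [0.407 1.592 0.131]
 [0.405 1.605 0.132]
 [0.401 1.605 0.133]
 [0.409 1.592 0.136]
 [0.567 0.202 0.162]
 [0.51  0.197 0.164]
 [0.505 0.193 0.165]
 [0.512 0.193 0.166]
 [0.571 0.188 0.167]]
```

View pics/s4.png

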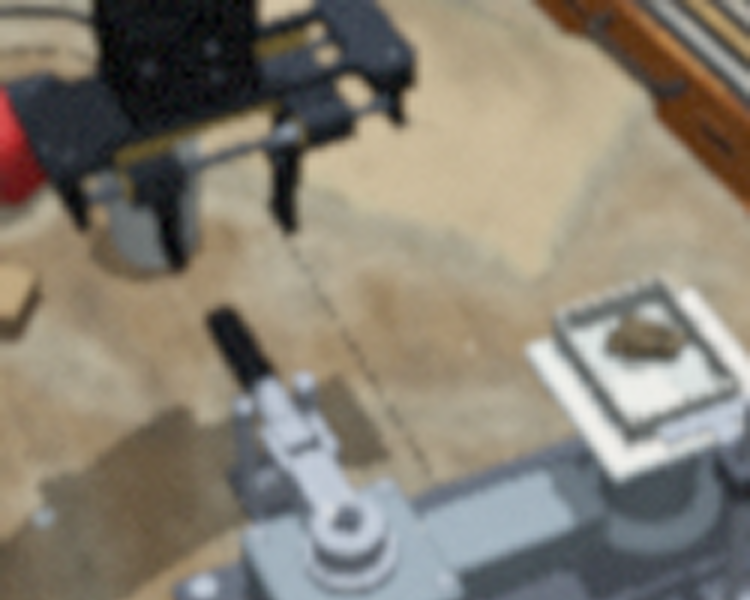

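>>> servo_tool(moves="0.002 0 0.02 0 0 0 -1;0 0 0.02 0 0 0 -1;0 0 0.02 0 0 0 -1;0 0 0.015 0 0 0 -0.2;0 0 0.012 0 0 0 -0.2;0 0 0.005 0 0 0 -0.2")

```text
time_s: 6.23
tool_pos: [0.5381, 0.2008, 0.055]
tool_rot: [180.0, -0.0, 86.2]
force: [0.6, -0.2, 0.4]
grip_width: 0.0711
```

```bash
python3 st.py "[.5376,.2007,.050]"
```

```text
6.23 [0.5381 0.2008 0.055 ] [180.   -0.   86.2] F [ 0.6 -0.2  0.4] g 0.0711 q [-45.  17.  25. 105.  -8.  60. -20.]
stand xy [  0.5 141.2] r 0.1412 crank ang 0.003
rotcorr(units) [ 0.002 -0.001  0.003]
shift to target mm [-0.2 -0.5  5. ]
```

>>> servo_tool(moves="0 0 0.004 0 0 0 1;0 0 0 0 0 0 1;0 0 0 0 0 0 1;0 0 0 0 0 0 1;0 0 0 0 0 0 1;0 0 0 0 0 0 1;0 0 0 0 0 0 1;0 0 0 0 0 0 1;0 0 0 0 0 0 1;0 0 0 0 0 0 1;0 0 0 0 0 0 1;0 0 0 0 0 0 1;0 0 0 0 0 0 1;0 0 0 0 0 0 1", squeeze=12)

```text
time_s: 7.4
tool_pos: [0.5392, 0.2013, 0.0526]
tool_rot: [179.8, -0.1, 86.2]
force: [-0.4, 0.1, -1.3]
grip_width: 0.0225
```

```bash
python3 st.py "[.5376,.2007,.050]"
```

```text
7.4 [0.5392 0.2013 0.0526] [ 1.798e+02 -1.000e-01  8.620e+01] F [-0.4  0.1 -1.3] g 0.0225 q [-45.  17.  25. 105.  -9.  59. -20.]
stand xy [  1.5 141.8] r 0.1418 crank ang 0.011
rotcorr(units) [ 0.005 -0.004  0.002]
shift to target mm [-0.7 -1.5  2.6]
```

>>> servo_tool(moves="-0.001 -0.001 -0.011 0 0 0 1;-0.0025 0 -0.011 0 0 0 1;-0.004 0 -0.0105 0 0 0 1;-0.0055 0 -0.010 0 0 0 1")

```text
time_s: 7.73
tool_pos: [0.5368, 0.1884, 0.0958]
tool_rot: [179.8, -0.0, 86.3]
force: [2.0, 0.3, -6.5]
grip_width: 0.0227
```

```bash
python3 st.py; python3 -c "
from cell import env;print(env.get_obs()['wrist_torque'])"
```

```text
7.73 [0.5368 0.1884 0.0958] [179.8  -0.   86.3] F [ 2.   0.3 -6.5] g 0.0227 q [-45.  14.  26. 104.  -7.  64. -20.]
stand xy [1.000e-01 1.287e+02] r 0.1287 crank ang 0.001
rotcorr(units) [ 0.005 -0.001  0.007]
[-0.14698014 -0.30374285 -0.01438931]
```

>>> servo_tool(moves="-0.0075 0 -0.0083 0 0 0 1;-0.0077 0 -0.0073 0 0 0 1;-0.0086 0 -0.0062 0 0 0 1;-0.0094 0 -0.0049 0 0 0 1")

```text
time_s: 8.07
tool_pos: [0.5343, 0.1529, 0.127]
tool_rot: [179.8, -0.2, 86.3]
force: [2.2, 1.8, -7.3]
grip_width: 0.0222
```

```bash
python3 st.py; python3 -c "
from cell import env;print(env.get_obs()['wrist_torque'])"
```

```text
8.07 [0.5343 0.1529 0.127 ] [179.8  -0.2  86.3] F [ 2.2  1.8 -7.3] g 0.0222 q [-43.  10.  28. 104.  -5.  67. -18.]
stand xy [ 0.  93.1] r 0.0931 crank ang 0.0
rotcorr(units) [ 0.008 -0.006  0.007]
[ 0.30090105 -0.52431238  0.01780008]
```

>>> servo_tool(moves="-0.010 0 -0.0010 0 0 0 1;-0.010 0 0 0 0 0 1;-0.009 0 0 0 0 0 1;-0.002 0 0 0 0 0 1")

```text
time_s: 8.4
tool_pos: [0.5325, 0.1214, 0.1326]
tool_rot: [179.7, -0.7, 86.3]
force: [1.4, 3.4, -3.6]
grip_width: 0.0224
```

```bash
python3 st.py; python3 - <<'E'
from h import *
from cell import env
print(env.get_obs()['wrist_torque'])
for n,(a,b,e,f) in (("scene",(190,115,325,240)),("top",(175,125,305,250))):
    c=env.read_camera(n);np.savez(f"pics/{n}5.npz",**c);cv2.imwrite(f"pics/{n}5.png",cv2.resize(c["img"][b:f,a:e,::-1],None,fx=4.5,fy=4.5,interpolation=cv2.INTER_CUBIC))
E
```

```text
8.4 [0.5325 0.1214 0.1326] [179.7  -0.7  86.3] F [ 1.4  3.4 -3.6] g 0.0224 q [-42.   9.  29. 105.  -5.  67. -15.]
stand xy [ 0.3 61.6] r 0.0616 crank ang 0.004
rotcorr(units) [ 0.012 -0.025  0.006]
[ 0.73132013 -0.13435049  0.0402405 ]
```

View pics/scene5.png

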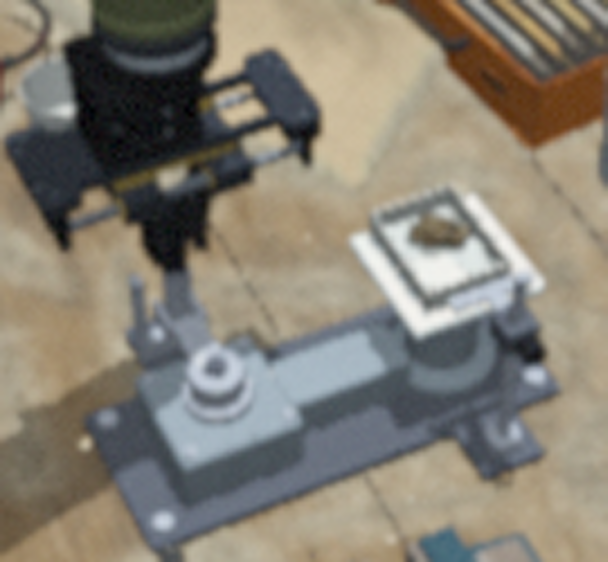

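View pics/top5.png

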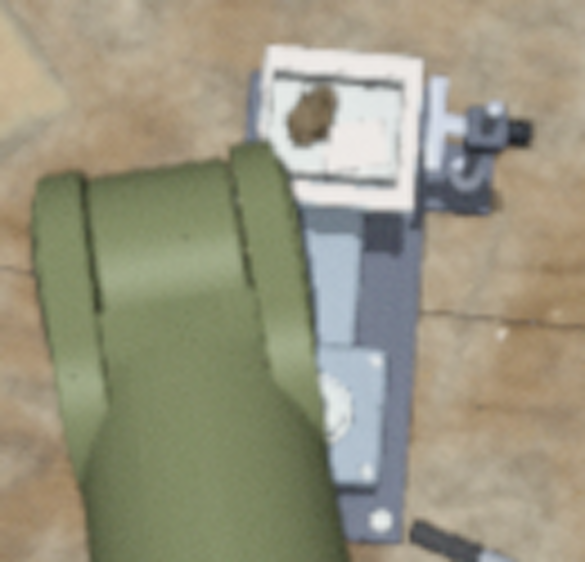

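```bash
python3 - <<'E'
from h import *
c=np.load("pics/scene5.npz");P=pts(c)
a=-.0;S=np.array([[np.cos(np.deg2rad(3.9)),-np.sin(np.deg2rad(3.9))],[np.sin(np.deg2rad(3.9)),np.cos(np.deg2rad(3.9))]])
for v in range(115+48,115+74,2):
    print(v,[ (u,)+tuple((np.r_[S@(P[v,u,:2]-[.528,.06]),P[v,u,2]]*1000).round(0)) for u in (226,228,229,230,231,232)])
E
```

```text
163 [(226, np.float64(-4.0), np.float64(64.0), np.float64(178.0)), (228, np.float64(2.0), np.float64(62.0), np.float64(177.0)), (229, np.float64(5.0), np.float64(62.0), np.float64(176.0)), (230, np.float64(7.0), np.float64(60.0), np.float64(176.0)), (231, np.float64(14.0), np.float64(69.0), np.float64(165.0)), (232, np.float64(15.0), np.float64(63.0), np.float64(171.0))]
165 [(226, np.float64(-4.0), np.float64(64.0), np.float64(169.0)), (228, np.float64(1.0), np.float64(61.0), np.float64(170.0)), (229, np.float64(3.0), np.float64(57.0), np.float64(172.0)), (230, np.float64(7.0), np.float64(60.0), np.float64(168.0)), (231, np.float64(11.0), np.float64(64.0), np.float64(163.0)), (232, np.float64(14.0), np.float64(64.0), np.float64(162.0))]
167 [(226, np.float64(-5.0), np.float64(63.0), np.float64(163.0)), (228, np.float64(-1.0), np.float64(58.0), np.float64(165.0)), (229, np.float64(3.0), np.float64(61.0), np.float64(161.0)), (230, np.float64(5.0), np.float64(57.0), np.float64(163.0)), (231, np.float64(11.0), np.float64(63.0), np.float64(155.0)), (232, np.float64(14.0), np.float64(65.0
[... 3041 characters left out ...]
(61.0), np.float64(88.0)), (228, np.float64(-5.0), np.float64(60.0), np.float64(86.0)), (229, np.float64(-0.0), np.float64(65.0), np.float64(80.0)), (230, np.float64(0.0), np.float64(57.0), np.float64(87.0)), (231, np.float64(2.0), np.float64(53.0), np.float64(90.0)), (232, np.float64(6.0), np.float64(55.0), np.float64(86.0))]
187 [(226, np.float64(-13.0), np.float64(60.0), np.float64(81.0)), (228, np.float64(-10.0), np.float64(48.0), np.float64(92.0)), (229, np.float64(-7.0), np.float64(47.0), np.float64(91.0)), (230, np.float64(-3.0), np.float64(50.0), np.float64(86.0)), (231, np.float64(-1.0), np.float64(45.0), np.float64(90.0)), (232, np.float64(2.0), np.float64(46.0), np.float64(88.0))]
```

```bash
cat > nx.py <<'E'
import sys;from st import *
st()
o=env.get_obs();p=o["tool_pos"];rm=R.from_euler("xyz",o["tool_rot"],degrees=True)
y=np.deg2rad(-3.9);S=np.array([[np.cos(y),-np.sin(y)],[np.sin(y),np.cos(y)]])
s=S.T@(p[:2]-[.528,.060]);phi=np.arctan2(*s)%(2*np.pi)
if phi>6: phi-=2*np.pi
dn=float(sys.argv[1]);n=int(sys.argv[2]);Rr=float(sys.argv[3]) if len(sys.argv)>3 else .064
prev=np.r_[p]
for i in range(n):
    f=phi+dn*(i+1);t=np.r_[S@(Rr*np.array([np.sin(f),np.cos(f)]))+[.528,.060],.131]
    print((rm.inv().apply(t-prev)).round(4)); prev=t
E
python3 nx.py .15 5
```

```text
8.5 [0.5326 0.1214 0.1324] [179.7  -0.6  86.3] F [-1.1 -0.2  2.5] g 0.0223 q [-42.   9.  29. 105.  -5.  67. -15.]
stand xy [ 0.4 61.6] r 0.0616 crank ang 0.006
rotcorr(units) [ 0.012 -0.022  0.006]
[0.0016 0.0096 0.0015]
[-0.0022  0.0093  0.    ]
[-0.0036  0.0089  0.    ]
[-0.0049  0.0083 -0.    ]
[-0.0061  0.0074 -0.    ]
```

>>> servo_tool(moves="0 0 0 0.01 -0.02 0 1;0 0 0 0 0 0 1;0 0 0 0 0 0 1", squeeze=20)

```text
time_s: 8.75
tool_pos: [0.5325, 0.1211, 0.1325]
tool_rot: [-180.0, 0.1, 86.3]
force: [-1.5, 1.1, 2.2]
grip_width: 0.0224
```

```bash
python3 nx.py .15 5
```

```text
8.75 [0.5325 0.1211 0.1325] [-1.80e+02  1.00e-01  8.63e+01] F [-1.5  1.1  2.2] g 0.0224 q [-42.   9.  29. 105.  -5.  67. -15.]
stand xy [ 0.3 61.3] r 0.0613 crank ang 0.006
rotcorr(units) [-0.     0.003  0.007]
[0.0019 0.0096 0.0015]
[-0.0022  0.0093  0.    ]
[-0.0036  0.0089  0.    ]
[-0.0049  0.0083  0.    ]
[-0.0061  0.0074  0.    ]
```

>>> servo_tool(moves="0.0005 0.0096 0.001 0 0 0 1;-0.0022 0.0093 0 0 0 0 1;-0.0036 0.0089 0 0 0 0 1;-0.0049 0.0083 0 0 0 0 1")

```text
time_s: 9.08
tool_pos: [0.5649, 0.1115, 0.1324]
tool_rot: [-179.4, 0.0, 86.7]
force: [-3.7, 2.5, 5.4]
grip_width: 0.0223
```

```bash
python3 nx.py .15 5 .063
```

```text
9.08 [0.5649 0.1115 0.1324] [-179.4    0.    86.7] F [-3.7  2.5  5.4] g 0.0223 q [-39.  14.  30. 100.  -7.  69. -11.]
stand xy [33.3 53.9] r 0.0633 crank ang 0.554
rotcorr(units) [-0.019  0.002  0.02 ]
[-0.0059  0.0074  0.0014]
[-0.0067  0.0067 -0.0001]
[-0.0076  0.0056 -0.    ]
[-0.0084  0.0044 -0.    ]
[-0.0089  0.0031 -0.    ]
```

Cranking works with low forces. Continuing.

>>> servo_tool(moves="-0.006 0.0074 0.001 -0.02 0 0.02 1;-0.0067 0.0067 0 0 0 0 1;-0.0076 0.0056 0 0 0 0 1;-0.0084 0.0044 0 0 0 0 1;-0.0089 0.0031 0 0 0 0 1")

```text
time_s: 9.5
tool_pos: [0.5921, 0.0738, 0.1324]
tool_rot: [-179.9, -0.1, 86.3]
force: [-3.8, 4.3, 4.5]
grip_width: 0.0225
```

```bash
python3 nx.py .15 6 .063
```

```text
9.5 [0.5921 0.0738 0.1324] [-1.799e+02 -1.000e-01  8.630e+01] F [-3.8  4.3  4.5] g 0.0225 q [-36.  16.  31.  98.  -9.  69.  -6.]
stand xy [63.  18.1] r 0.0655 crank ang 1.291
rotcorr(units) [-0.005 -0.005  0.008]
[-0.0099 -0.0005  0.0014]
[-0.0094  0.0005 -0.    ]
[-0.0094 -0.0009 -0.    ]
[-0.0092 -0.0023 -0.    ]
[-0.0087 -0.0037 -0.    ]
[-0.0081 -0.0049 -0.    ]
```

>>> servo_tool(moves="-0.0099 -0.0002 0.001 0 0 0 1;-0.0094 0.0004 0 0 0 0 1;-0.0094 -0.001 0 0 0 0 1;-0.0092 -0.0023 0 0 0 0 1;-0.0087 -0.0037 0 0 0 0 1")

```text
time_s: 9.92
tool_pos: [0.5874, 0.026, 0.1324]
tool_rot: [179.6, -0.4, 86.4]
force: [0.1, 5.2, 2.9]
grip_width: 0.0224
```

```bash
python3 nx.py .15 6 .064
```

```text
9.92 [0.5874 0.026  0.1324] [179.6  -0.4  86.4] F [0.1 5.2 2.9] g 0.0224 q [-33.  15.  32.  99.  -9.  68.  -2.]
stand xy [ 61.6 -29.9] r 0.0685 crank ang 2.023
rotcorr(units) [ 0.014 -0.013  0.01 ]
[-0.0063 -0.0089  0.0013]
[-0.0074 -0.006  -0.0001]
[-0.0065 -0.0071 -0.0001]
[-0.0053 -0.008  -0.0001]
[-0.0041 -0.0087 -0.0001]
[-0.0027 -0.0092 -0.0001]
```

```bash
sed -i 's/\[.528,.060\]/[.5298,.0564]/' nx.py st.py; python3 nx.py .15 6 .0645
```

```text
9.92 [0.5874 0.026  0.1324] [179.6  -0.4  86.4] F [0.1 5.2 2.9] g 0.0224 q [-33.  15.  32.  99.  -9.  68.  -2.]
stand xy [ 59.5 -26.4] r 0.0652 crank ang 1.989
rotcorr(units) [ 0.014 -0.013  0.01 ]
[-0.0082 -0.0052  0.0013]
[-0.0077 -0.0058 -0.0001]
[-0.0067 -0.0069 -0.0001]
[-0.0056 -0.0079 -0.0001]
[-0.0044 -0.0086 -0.0001]
[-0.0031 -0.0092 -0.0001]
```

>>> servo_tool(moves="-0.0082 -0.0052 0.001 0.014 -0.013 0.01 1;-0.0077 -0.0058 0 0 0 0 1;-0.0067 -0.0069 0 0 0 0 1;-0.0056 -0.0079 0 0 0 0 1;-0.0044 -0.0086 0 0 0 0 1;-0.0031 -0.0092 0 0 0 0 1")

```text
time_s: 10.42
tool_pos: [0.5439, -0.0097, 0.1324]
tool_rot: [179.3, -0.2, 86.0]
force: [2.6, 5.9, 0.8]
grip_width: 0.0225
```

```bash
python3 nx.py .15 6 .0645;python3 - <<'E'
from h import *
from cell import env
for n,(a,b,e,f) in (("scene",(190,115,325,240)),("top",(175,125,305,250))):
    c=env.read_camera(n);np.savez(f"pics/{n}6.npz",**c);cv2.imwrite(f"pics/{n}6.png",cv2.resize(c["img"][b:f,a:e,::-1],None,fx=4.5,fy=4.5,interpolation=cv2.INTER_CUBIC))
E
```

```text
10.42 [ 0.5439 -0.0097  0.1324] [179.3  -0.2  86. ] F [2.6 5.9 0.8] g 0.0225 q [-32.   8.  34. 106.  -5.  67.  -1.]
stand xy [ 18.5 -65. ] r 0.0676 crank ang 2.864
rotcorr(units) [ 0.026 -0.008 -0.005]
[ 0.001  -0.0103  0.0012]
[-0.0005 -0.0097 -0.0001]
[ 0.0009 -0.0096 -0.0001]
[ 0.0023 -0.0094 -0.0001]
[ 0.0037 -0.0089 -0.0001]
[ 0.005  -0.0083 -0.0001]
```

View pics/scene6.png

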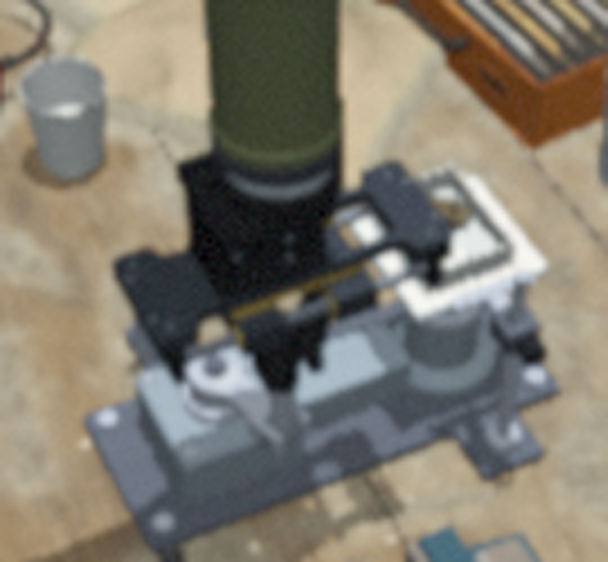

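View pics/top6.png

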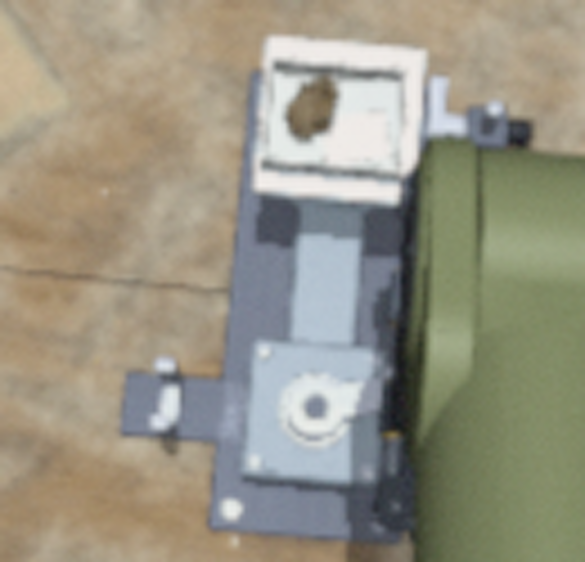

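```bash
cat > lv.py <<'E'
from h import *
import sys
def level(c):
    P=pts(c);S=np.array([[np.cos(np.deg2rad(3.9)),-np.sin(np.deg2rad(3.9))],[np.sin(np.deg2rad(3.9)),np.cos(np.deg2rad(3.9))]])
    q=P.reshape(-1,3);s=(q[:,:2]-[.528,.06])@S.T-[.175,0]
    g=(q[:,2]>.09)&(q[:,2]<.16)
    rim=g&(np.abs(s).max(1)<.047)&((np.abs(s[:,1])>.0455)|(np.abs(s[:,0])>.038))
    bl=g&(np.abs(s[:,0])<.027)&(np.abs(s[:,1]+.059)<.0035)
    return tuple((np.median(q[m,2]).round(4),q[m,2].std().round(4),int(m.sum())) for m in(rim,bl))
if __name__=="__main__":
    for k in sys.argv[1:]: print(k,level(np.load(f"pics/{k}.npz")))
E
python3 lv.py top0 scene0 top6 scene6
```

```text
top0 ((np.float64(0.1099), np.float64(0.0041), 230), (np.float64(0.138), np.float64(0.0017), 46))
scene0 ((np.float64(0.1114), np.float64(0.0048), 128), (np.float64(0.1385), np.float64(0.0024), 26))
top6 ((np.float64(0.128), np.float64(0.0041), 222), (np.float64(0.1373), np.float64(0.0017), 28))
scene6 ((np.float64(0.129), np.float64(0.0062), 107), (np.float64(0.1382), np.float64(0.0022), 28))
```

>>> servo_tool(moves="0.0015 -0.0103 0.001 0.02 -0.008 0 1;0 -0.0097 0 0 0 0 1;0.0012 -0.0096 0 0 0 0 1;0.0025 -0.0094 0 0 0 0 1;0.0037 -0.0089 0 0 0 0 1")

```text
time_s: 10.93
tool_pos: [0.5035, -0.0068, 0.1325]
tool_rot: [178.7, 0.6, 85.6]
force: [5.6, -0.2, 0.7]
grip_width: 0.0228
```

```bash
python3 nx.py .15 6 .064
```

```text
10.93 [ 0.5035 -0.0068  0.1325] [178.7   0.6  85.6] F [ 5.6 -0.2  0.7] g 0.0228 q [-35.   2.  33. 111.  -0.  66.  -6.]
stand xy [-21.9 -64.8] r 0.0685 crank ang -2.815
rotcorr(units) [ 0.047  0.021 -0.019]
[ 0.0079 -0.0075  0.0013]
[ 0.0049 -0.0082 -0.0002]
[ 0.0061 -0.0074 -0.0002]
[ 0.0072 -0.0064 -0.0002]
[ 0.008  -0.0052 -0.0002]
[ 0.0087 -0.004  -0.0002]
```

>>> servo_tool(moves="0.006 -0.0078 0.001 0.04 0.02 -0.019 1;0.0055 -0.0082 0 0 0 0 1;0.0065 -0.0074 0 0 0 0 1;0.0075 -0.0064 0 0 0 0 1")

```text
time_s: 11.27
tool_pos: [0.4801, 0.0101, 0.1325]
tool_rot: [179.0, 0.7, 85.7]
force: [2.3, -4.0, 2.2]
grip_width: 0.0225
```

```bash
python3 nx.py .12 4 .064; python3 - <<'E'
from h import *
from cell import env
from lv import level
for n in ("scene","top"):
    print(level(env.read_camera(n)))
E
```

```text
11.27 [0.4801 0.0101 0.1325] [179.    0.7  85.7] F [ 2.3 -4.   2.2] g 0.0225 q [-36.  -1.  31. 114.   1.  66. -10.]
stand xy [-46.4 -49.6] r 0.068 crank ang -2.389
rotcorr(units) [ 0.034  0.026 -0.012]
[ 0.0085 -0.0026  0.0013]
[ 0.0061 -0.0046 -0.0002]
[ 0.0066 -0.0038 -0.0002]
[ 0.0071 -0.003  -0.0001]
((np.float64(0.1357), np.float64(0.0048), 143), (np.float64(0.1387), np.float64(0.0022), 25))
((np.float64(0.1348), np.float64(0.0041), 236), (np.float64(0.1376), np.float64(0.0019), 43))
```

>>> servo_tool(moves="0.0075 -0.003 0.001 0.03 0.02 -0.012 1;0.0065 -0.0045 0 0 0 0 1;0.007 -0.0038 0 0 0 0 1;0.007 -0.003 0 0 0 0 1;0 0 0 0 0 0 1")

```text
time_s: 11.78
tool_pos: [0.4671, 0.031, 0.1323]
tool_rot: [-179.9, 0.7, 85.9]
force: [-0.1, 0.5, 3.4]
grip_width: 0.0225
```

```bash
python3 nx.py .1 2 .064; python3 - <<'E'
from h import *
from cell import env
from lv import level
for n in ("scene","top"):
    print(level(env.read_camera(n)))
E
```

```text
11.78 [0.4671 0.031  0.1323] [-179.9    0.7   85.9] F [-0.1  0.5  3.4] g 0.0225 q [-37.  -2.  30. 114.   2.  67. -13.]
stand xy [-60.9 -29.6] r 0.0677 crank ang -2.023
rotcorr(units) [-0.004  0.025 -0.009]
[0.0075 0.0008 0.0012]
[ 0.0061 -0.0019 -0.0001]
((np.float64(0.1385), np.float64(0.0053), 134), (np.float64(0.1372), np.float64(0.0022), 26))
((np.float64(0.1373), np.float64(0.0037), 235), (np.float64(0.1373), np.float64(0.0015), 46))
```

>>> servo_tool(moves="0 0 0 0 0 0 0;0 0 0 0 0 0 0;0 0 0 0 0 0 0;0 0 0 0 0 0 -0.5;0 0 0 0 0 0 -0.5;0 0 0 0 0 0 -0.5;0 0 0 0 0 0 -0.5;0 0 0 0 0 0 -0.5")

```text
time_s: 12.55
tool_pos: [0.4624, 0.0337, 0.1285]
tool_rot: [-179.3, 0.7, 86.0]
force: [-0.0, -0.9, -0.0]
grip_width: 0.0631
```

```bash
python3 st.py
```

```text
12.55 [0.4624 0.0337 0.1285] [-179.3    0.7   86. ] F [-0.  -0.9 -0. ] g 0.0631 q [-38.  -1.  30. 115.   1.  67. -12.]
stand xy [-65.7 -27.2] r 0.0711 crank ang -1.964
rotcorr(units) [-0.025  0.023 -0.003]
```

Free. Rise straight up (slightly correcting), then look.

>>> servo_tool(moves="0 0.003 -0.02 -0.02 0.02 0 -0.5;0 0 -0.03 0 0 0 -0.5;0 0 -0.03 0 0 0 -0.5;0 0 -0.03 0 0 0 -0.5;0 0 -0.03 0 0 0 -0.5;0.03 0 -0.02 0 0 0 -0.5;0.035 0 0 0 0 0 -0.5;0.035 0 0 0 0 0 -0.5;0.035 0 0 0 0 0 -0.5;0.035 0 0 0 0 0 -0.5;0 0 0 0 0 0 -0.5;0 0 0 0 0 0 -0.5")

```text
time_s: 13.55
tool_pos: [0.4789, 0.2085, 0.2971]
tool_rot: [-179.9, -0.2, 85.6]
force: [0.4, -1.0, -0.4]
grip_width: 0.0651
```

```bash
python3 st.py; python3 - <<'E'
from h import *
from cell import env
for n,(a,b,e,f) in (("scene",(190,115,325,240)),("top",(175,125,305,250))):
    c=env.read_camera(n);np.savez(f"pics/{n}7.npz",**c);cv2.imwrite(f"pics/{n}7.png",cv2.resize(c["img"][b:f,a:e,::-1],None,fx=4.5,fy=4.5,interpolation=cv2.INTER_CUBIC))
    cv2.imwrite(f"pics/{n}7f.png",c["img"][:,:,::-1])
E
python3 lv.py top7 scene7
```

```text
13.55 [0.4789 0.2085 0.2971] [-179.9   -0.2   85.6] F [ 0.4 -1.  -0.4] g 0.0651 q [-46.   1.  20.  94.  -0.  86. -30.]
stand xy [-61.1 148.3] r 0.1604 crank ang -0.391
rotcorr(units) [-0.004 -0.007 -0.019]
top7 ((np.float64(0.1369), np.float64(0.0042), 234), (np.float64(0.1377), np.float64(0.0018), 46))
scene7 ((np.float64(0.1381), np.float64(0.0047), 139), (np.float64(0.1383), np.float64(0.0021), 22))
```

View pics/scene7.png

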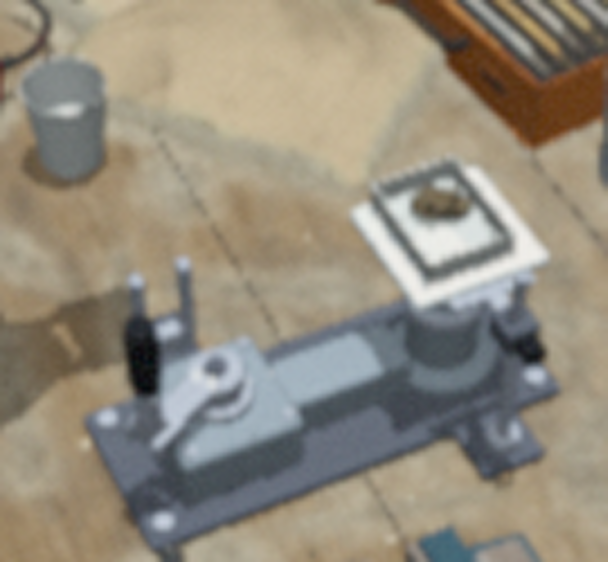

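View pics/top7f.png

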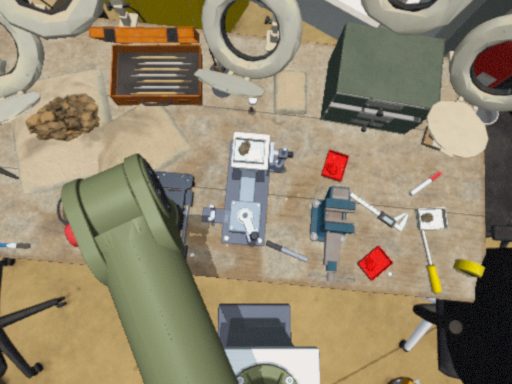

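```bash
python3 -c "
from cell import env
print(env.get_obs()['joint_velocities'].round(2));print(env.sign_off())"
```

```text
[ 0.88 -0.95  1.53  0.54  0.94  0.21  0.04]
the job is handed in; nothing more can be done
None
```

I folded the handle fully upright before turning anything, turned the crank about 4.3 rad clockwise, opened the gripper and drew the arm clear. The job was handed in at about 14 s; no verdict is reported.

**First grasp:** It slipped off the handle. The fingertips measured about 24 mm higher than the tool frame says, so I lowered the gripper by that much, and the second grasp held.

**Upright check:** The camera showed the handle's neck vertical to about 2 mm over 40 mm before I started turning.

**Level:** After letting go, the top camera put the platform at 136.9 mm and the blade at 137.7 mm. The scene camera gave 138.1 mm and 138.3 mm. Both are within 1 mm, against the 4 mm allowed.

**Tray and pointer:** The tray lies flat on the platform, and the pointer's height is unchanged within measurement noise.

**Cup, block and marker:** The marker and cup look unmoved. The block was hidden behind the arm in the last top view, so I did not check it at the end; the gripper never came near it.

**Disagreements:**
- The crank axis came out about 4 mm away from my first image estimate, so I corrected for it partway through the turn.
- Through the last third of the turn the path still ran about 3 mm wide, so the handle may lean slightly outward. The upright condition applied only before turning.

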